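Wedge a gel cassette tight in its casting stand

TASK

Lock the glass gel cassette in its casting stand: take the grey wedge out of its white parking block, set it thin end down into the slot between the cassette and the sloping bar, with its sloping side to the bar, and let go of it. Then tap it down from above, feeling the force, until the cassette is home against its gasket and the wedge stops going deeper and stays tight, without forcing it (the glass cracks) and without disturbing the other things.

Things in the scene. Friction and masses are not known exactly. Their poses are not given: they have to be found in the camera images.
- wedge: Grey plastic wedge, 36 mm wide (y), 120 mm tall, about 0.2 kg, tip down in the parking block (may lean a little). Origin: centre of the tip's underside, z up to the head. +x face flat, upright (x=5 mm); -x face slopes 1 in 6: x=-5 at the tip, x=-20 at z=90 mm (10 to 25 mm thick). Above it the head: x -20 to 5, y +-18, z 90 to 120 mm; grip it from above across the 36 mm.
- wedge_top (a point): Middle of the flat top of the wedge's head, 120 mm above the tip and 7.5 mm to the -x side of the wedge's origin: the point to tap.
- parking_block: White plastic block, 50x68x45 mm, fixed to the bench; the wedge stands in its pocket, 8 mm above the bench, 37 mm deep, with 1 to 2 mm play: lift it straight up. Origin under the pocket, on the bench; axes as the wedge's at the start.
- stand: Casting stand fixed to the bench: aluminium base 120x120x8 mm; white wall (92 mm high) at the back with an upright glass cassette before it (96 mm wide, 8 mm thick, top 82 mm above the bench); in front a sloping aluminium bar, top 80 mm above the bench, between two cheeks. Origin: centre of the base's underside; x points from the bar to the cassette, y along the slot.
- slot (a point): Mid slot, 80 mm above the bench, where the cassette's front face will lie when home; axes as the stand's. The 96 mm long slot lies on its -x side. The bar's face slopes parallel to the wedge's; the bar is clamped 17.5 to 20.5 mm from here, the cassette starts 0 to 3 mm forward of here. Neither is measured: the wedge comes tight with its tip 45 to 68 mm below here; feel it.
- gasket (a point): Middle of the stiff gasket behind the cassette. Pushed by the wedge, the cassette first slides back to it under a light push on the head (4 to 8 N); then it is home, and taps of 15 to 25 N advance the wedge only about 0.5 mm each. Friction keeps it tight. The squeeze on the glass is 1 to 2 times the push and grows with each tap or long push: tight is over 18 N, over 80 N cracks it.
- label_tape: Bystander: roll of label tape lying flat, 68 mm across, 19 mm high; origin at the centre of its underside; leave it alone.
- beaker_100: Bystander: small glass beaker, 53 mm across, 70 mm high; origin at the centre of its underside; leave it alone.
- bench_timer: Bystander: small white countdown timer, 39x68x51 mm; origin at the centre of its underside; leave it alone.
- stain_dropper: Bystander: brown dropper bottle, 33 mm across, 102 mm high; origin at the centre of its underside; leave it alone.
- specimen_cup_2: Bystander: screw-cap specimen cup, 51 mm across, 64 mm high; origin at the centre of its underside; leave it alone.
- flask_100: Bystander: small conical flask, 64 mm across, 103 mm high; origin at the centre of its underside; leave it alone.
- forceps: Bystander: steel forceps lying flat, 13x124x9 mm; origin at the centre of its underside; leave it alone.
There are look-alikes about, which are no part of the job. What is shaped like the wedge but turquoise is not meant.

How it is judged:
On the way, in this order (a step that is already met when the one before it is completed fails the run):
1. the wedge stands in the slot, tip at least 20 mm below the bar's top, let go by the robot (z of wedge in the frame of slot between -0.075 and -0.02 m and x of wedge in the frame of slot between -0.016 and 0.003 m and y of wedge in the frame of slot between -0.02 and 0.02 m and angle between wedge's own z axis and vertical below 0.12 rad and contact force between each of the arm, the fingers and wedge below 0.05 N), for 0.2 s.
2. the robot, having let go, taps the wedge (over 3 N) and it squeezes the cassette with more than 18 N (contact force between wedge and stand above 18 N and contact force between any of the fingers, the arm and wedge above 3 N), for 0.04 s.
At the end, for the whole second after the job is handed in: The wedge stands upright (within 0.12 rad) in the slot, its tip 20 to 75 mm below the bar's top and within 20 mm of the slot's middle, let go and at rest, and still squeezes the cassette with more than 12 N (all of step 1 and contact force between wedge and stand above 12 N and linear speed of wedge below 0.01 m/s); the robot touches nothing.
It fails at once if the cassette, carried by the stand, is squeezed by the wedge with more than 80 N (it cracks) (contact force between wedge and stand above 80 N).
It fails at once if the arm presses on the cassette or the stand with more than 25 N (contact force between any of the arm, the fingers and stand above 25 N).
It fails at once if a bystander is moved by more than 25 mm (distance of any of label_tape, beaker_100, bench_timer, stain_dropper, specimen_cup_2, flask_100, forceps from where it was at the start of the episode above 0.025 m).
It also fails if it takes over 51 s, if anything falls off the work surface, if the arm or the gripper's body presses on something with over 40 N, if the wrist force passes 120 N, or if a joint passes its speed limit or range.

ROBOT

A 6-joint arm with a two-finger parallel gripper is mounted at the origin on a cart in front of the work surface, level with it; the furniture and walls round the work are solid. World frame = base frame: x ahead of the robot, y to its left, z up, the work surface at z = 0. Lengths are in m, angles in rad, forces in N, time in s.
With the tool pointing down it reaches from about 0.25 to 0.8 m from the base axis. Payload 8.5 kg.
Tool frame: the origin (TCP) lies between the finger pads; the fingertips stand 14 mm ahead of it and the grasp point (between the pads) lies 5 mm behind it; z points along the fingers, y is the line along which they close (so a half turn about z gives the same grasp; the last joint's range is limited). The gripper opens to 85 mm and grips with 20 to 120 N. Pads are 22 mm wide; open, the fingers measure 114 mm over their backs; the gripper's body (76 mm by 85 mm) begins 54 mm behind the grasp point. The pads swing forward as they close: fully open they stand 13 mm farther back than shut.
Start: joints at [-1.293, 0.238, -0.013, 1.319, 0, 1.571], TCP at [0.144, -0.505, 0.245] pointing down, gripper open.
Joint ranges: [-2.66, 2.66], [-1.03, 1.9], [-1.14, 1.46], [-1.82, 2.27], [-1.45, 1.34], [-3.14, 3.14]. Speed limits (rad/s): [2.22, 2.22, 2.79, 3.14, 3.14, 3.14].

INTERFACE

Orientations are given as a unit quaternion [x, y, z, w].
In Python, from workcell import bot, grab_frame gives the robot as it stands. Calls block until the motion is done:
- bot.move_ptp(position, orientation): joint-space move of the TCP to a pose.
- bot.move_linear(position, frame=None, v=0.15, until_force=None): straight line of the TCP; frame=None keeps the orientation; v is the mean speed in m/s. With until_force (N) it stops when the force on the tool has changed by that much, and returns True; else False.
- bot.set_joints(angles): joint-space move.
- bot.release() and bot.gripper_close(grasp_force=None): open the fingers fully, or close them until they stop; grasp_force is the grip in N (None keeps the last).
- bot.wait(seconds).
- bot.ik(position, orientation): joint angles nearest the present ones, or None.
- grab_frame(name): name is "side" or "top" or "wrist"; returns a dict with "img" (400x640x3 uint8, blue, green, red), "vertical_fov" (degrees; the focal length in pixels is half the picture's height over the tangent of half this angle, whatever the lens; pixels are square), "cx", "cy" (the principal point, pixels), "extrinsics" (4x4, takes a point from camera to world coordinates). Camera axes: x right, y down, z forward; pixel columns grow to the right and rows downward; lengths in m; the calibration is good to about 2 mm. The wrist camera is an equidistant fisheye: a pixel r from the principal point sees the ray r / f radians off the axis. A picture is of the moment at which its call begins. There is no depth.
A pose or a line that the arm cannot do raises bot.PlanningError and nothing moves.
- bot.close_job(): hands the job in; it is judged then, once.
Readings, each from a call of its own:
- bot.read_t(): time.
- bot.read_joint_positions(): joint angles.
- bot.read_qd(): joint speeds.
- bot.read_tau(): joint torques, N m.
- bot.read_ee_pos(): TCP position.
- bot.read_tool_rot(): TCP orientation.
- bot.read_ft_force(): force on the tool from outside, world axes, zero at the start.
- bot.read_ft_torque(): the same for the moment, N m.
- bot.read_grip_width(): opening from 0.0 (shut) to 1.0 (fully open).
- bot.read_grip_force(): force on a finger pad.
Only numpy, scipy, OpenCV 4.12 (cv2) and the standard library are available. Lean on these libraries where they do the work, as an engineer would, in place of code of your own. Each camera call takes 0.05 s, during which the arm holds its last target. There are 200 camera calls.

## Working session

There is one attempt and no reset: what is moved stays moved. The work goes in short steps, each a Python script; the robot and the scene stay as the last script left them, time stands still between calls to the robot, and variables do not carry over. Pictures are saved under pics/ and viewed, at most 13 in all, crops included, and the job is handed in when it is done.

```bash
mkdir -p pics; ls
cat > h.py <<'E'
import numpy as np, cv2
from workcell import bot, grab_frame
def save(name):
    f=grab_frame(name); return f
def ray(f,u,v):
    F=200/np.tan(np.radians(f["vertical_fov"])/2); T=np.array(f["extrinsics"])
    d=np.array([(u-f["cx"])/F,(v-f["cy"])/F,1.])
    return T[:3,3],T[:3,:3]@d
def wray(f,u,v):
    F=200/np.tan(np.radians(f["vertical_fov"])/2); T=np.array(f["extrinsics"])
    p=np.array([u-f["cx"],v-f["cy"]]);r=np.hypot(*p);a=r/F
    d=np.array([*(p/max(r,1e-9)*np.sin(a)),np.cos(a)])
    return T[:3,3],T[:3,:3]@d
def onz(f,u,v,z,r=ray):
    o,d=r(f,u,v); return (o+d*(z-o[2])/d[2]).round(4)
E
python3 - <<'E'
from h import *
import pickle
fs={}
for n in("side","top","wrist"):
    f=grab_frame(n);fs[n]=f;cv2.imwrite(f"pics/{n}0.png",f["img"]);T=np.array(f["extrinsics"]);print(n,f["vertical_fov"],f["cx"],f["cy"],T.round(3).tolist())
pickle.dump(fs,open("f0.pkl","wb"))
E
```

```text
pics
side 50.96118900894352 316.217750539765 199.89726737827831 [[0.999, -0.003, 0.033, 0.479], [-0.031, -0.44, 0.897, -1.112], [0.012, -0.898, -0.44, 0.662], [0.0, 0.0, 0.0, 1.0]]
top 44.18586417142903 322.084606592514 190.57874801027668 [[-0.009, -0.996, 0.084, 0.367], [-1.0, 0.01, 0.013, 0.005], [-0.014, -0.084, -0.996, 1.806], [0.0, 0.0, 0.0, 1.0]]
wrist 65.70646984690485 321.4287989855244 199.45238063314085 [[0.274, -0.911, -0.309, 0.224], [-0.962, -0.26, -0.087, -0.482], [-0.002, 0.321, -0.947, 0.373], [0.0, 0.0, 0.0, 1.0]]
```

View pics/top0.png

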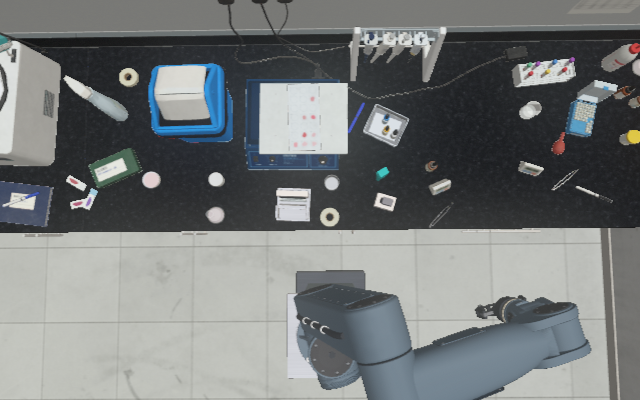

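View pics/side0.png

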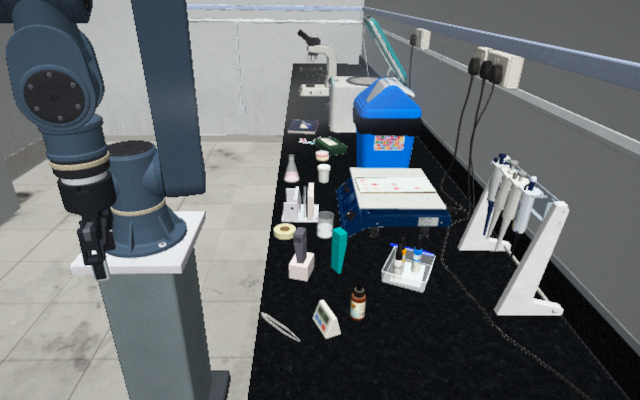

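Top view: the stand is at (293,204), and the white parking block with the grey wedge at (385,202). The turquoise look-alike is at (382,172), the timer at (440,187), the forceps at (440,214), the dropper at (431,166), the tape at (330,216), the beaker at (331,183) and the cup and flask at (216,180) and (216,214). In the side view the grey wedge is at (300,245) in its block, and the turquoise one at (339,250).

Run:
```python
from h import *
import pickle
fs=pickle.load(open("f0.pkl","rb"));t=fs["top"];s=fs["side"]
for n,u,v,z in[("stand",293,204,.08),("block",385,202,.045),("turq",382,172,.1),("tape",330,216,.019),("beaker",331,183,.07),("timer",440,187,.05),("drop",431,166,.1),("forceps",440,214,.0),("cup",216,180,.06),("flask",216,214,.1)]: print(n,onz(t,u,v,z))
a=cv2.resize(t["img"][150:235,265:415],(800,453),interpolation=cv2.INTER_CUBIC)
cv2.imwrite("pics/topc.png",a)
cv2.imwrite("pics/sidec.png",cv2.resize(s["img"][175:295,265:365],(500,600),interpolation=cv2.INTER_CUBIC))
```

```text
stand [0.4667 0.1306 0.08  ]
block [ 0.4726 -0.1959  0.045 ]
turq [ 0.574  -0.1813  0.1   ]
tape [0.4254 0.0011 0.019 ]
beaker [ 0.5404 -0.0036  0.07  ]
timer [ 0.5239 -0.3922  0.05  ]
drop [ 0.5931 -0.3519  0.1   ]
forceps [ 0.4294 -0.4006  0.    ]
cup [0.5566 0.4072 0.06  ]
flask [0.4335 0.3969 0.1   ]
```

View pics/topc.png

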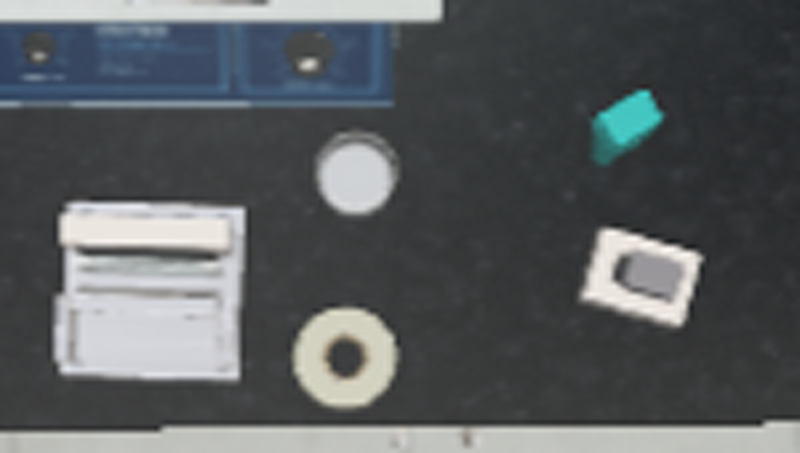

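View pics/sidec.png

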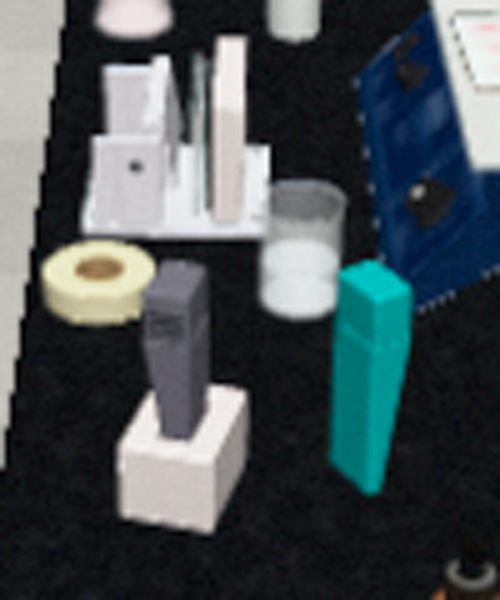

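The crops confirm the choice: the grey wedge is in the white block (top crop 650,275), yawed about -17°, and turquoise is the free-standing one. The stand is at top crop (150,290), almost square to the world, with its wall toward +x. I'll move in for a closer wrist view.

```bash
cat >> h.py <<'E'
from scipy.spatial.transform import Rotation as Ro
def toolq(yaw):
    """tool down, tool y along +-(−sin yaw, cos yaw), camera on the near side as at the start"""
    y=np.array([-np.sin(yaw),np.cos(yaw),0]);z=np.array([0,0,-1.]);return Ro.from_matrix(np.c_[np.cross(y,z),y,z]).as_quat()
E
python3 - <<'E'
from h import *
print(Ro.from_quat(bot.read_tool_rot()).as_matrix().round(2).tolist())
for p in([.47,-.196,.33],[.47,-.196,.13],[.46,.13,.3],[.46,.13,.1]):
  for yaw in(-.29,-.29+np.pi,0,np.pi):
    q=bot.ik(p,toolq(yaw)); print(p,yaw,None if q is None else np.round(q,2))
E
```

```text
[[0.96, 0.27, -0.0], [0.27, -0.96, 0.0], [-0.0, -0.0, -1.0]]
[0.47, -0.196, 0.33] -0.29 [-0.4   0.2   0.15  1.52  0.   -0.11]
[0.47, -0.196, 0.33] 2.851592653589793 [-0.4   0.2   0.15  1.52  0.    3.04]
[0.47, -0.196, 0.33] 0 [-0.4   0.2   0.15  1.52  0.   -0.4 ]
[0.47, -0.196, 0.33] 3.141592653589793 [-0.4   0.2   0.15  1.52  0.    2.75]
[0.47, -0.196, 0.13] -0.29 [-0.4   0.28 -0.27  1.03  0.   -0.11]
[0.47, -0.196, 0.13] 2.851592653589793 [-0.4   0.28 -0.27  1.03  0.    3.04]
[0.47, -0.196, 0.13] 0 [-0.4   0.28 -0.27  1.03  0.   -0.4 ]
[0.47, -0.196, 0.13] 3.141592653589793 [-0.4   0.28 -0.27  1.03  0.    2.75]
[0.46, 0.13, 0.3] -0.29 [0.28 0.14 0.01 1.43 0.   0.57]
[0.46, 0.13, 0.3] 2.851592653589793 [ 0.28  0.14  0.01  1.43  0.   -2.58]
[0.46, 0.13, 0.3] 0 [0.28 0.14 0.01 1.43 0.   0.28]
[0.46, 0.13, 0.3] 3.141592653589793 [ 0.28  0.14  0.01  1.43  0.   -2.87]
[0.46, 0.13, 0.1] -0.29 [ 0.28  0.26 -0.38  0.93  0.    0.57]
[0.46, 0.13, 0.1] 2.851592653589793 [ 0.28  0.26 -0.38  0.93  0.   -2.58]
[0.46, 0.13, 0.1] 0 [ 0.28  0.26 -0.38  0.93  0.    0.28]
[0.46, 0.13, 0.1] 3.141592653589793 [ 0.28  0.26 -0.38  0.93  0.   -2.87]
```

Run:
```python
from h import *
import pickle
fs={}
bot.move_ptp([.46,.13,.30],toolq(-.03)); fs["s"]=grab_frame("wrist")
bot.move_ptp([.47,-.196,.29],toolq(-.29)); fs["w"]=grab_frame("wrist")
print(bot.read_t())
pickle.dump(fs,open("f1.pkl","wb"))
for k in"sw":cv2.imwrite(f"pics/{k}1.png",fs[k]["img"])
```

```text
4.0167
```

View pics/s1.png

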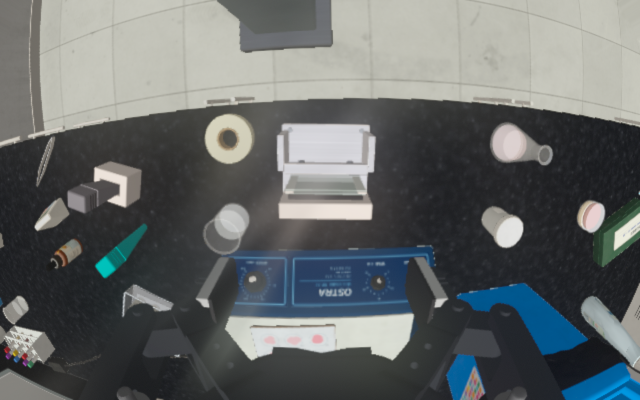

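View pics/w1.png

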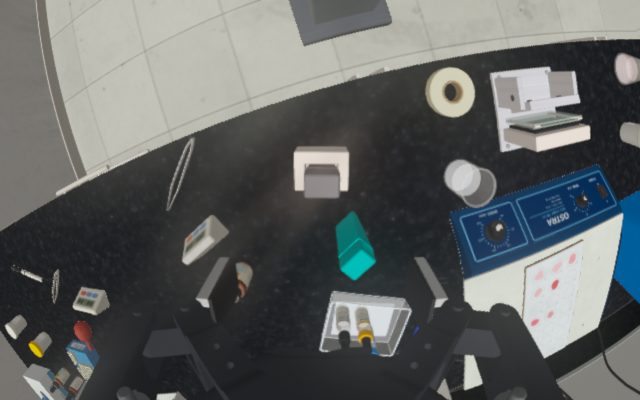

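Stand view: the cream wall is at (325,205), the glass at (325,185), the bar at (327,170) and the cheeks either side. Wedge view: the grey head is at (322,182), over the block at (322,168). I'll enlarge both.

Run:
```python
from h import *
import pickle
fs=pickle.load(open("f1.pkl","rb"))
a=cv2.resize(fs["s"]["img"][115:225,265:385],(0,0),fx=5,fy=5,interpolation=cv2.INTER_CUBIC)
b=cv2.resize(fs["w"]["img"][140:205,287:357],(0,0),fx=5,fy=5,interpolation=cv2.INTER_CUBIC)
c=np.zeros((550,800,3),np.uint8)
c[:,:450]=a[:,75:525];c[:325,450:]=b
cv2.imwrite("pics/c2.png",c)   # left: u=280+X/5,v=115+Y/5 ; right u=287+(X-450)/5, v=140+Y/5
g=cv2.cvtColor(fs["w"]["img"],cv2.COLOR_BGR2GRAY)[140:205,287:357]
print(g[35:62:2,8:50:2])
```

```text
[[209 218 217 216 194 119 122 123 123 123 123 123 124 124 123 123 123 122
  121 121 120]
 [207 217 216 215 193 134 140 140 140 140 139 140 140 140 140 140 140 140
  140 141 141]
 [204 216 215 215 192 135 141 141 141 142 141 141 142 142 142 143 143 143
  143 144 145]
 [202 215 214 213 191 135 141 141 141 141 141 142 142 142 142 142 143 143
  143 144 144]
 [201 214 214 213 193 136 140 140 140 141 140 141 141 141 142 142 143 143
  144 144 144]
 [199 213 213 212 192 136 140 140 140 140 140 141 141 141 141 142 142 143
  144 143 144]
 [198 212 212 211 191 136 140 139 140 140 140 141 141 141 141 142 142 142
  143 144 144]
 [192 208 208 207 187 134 139 139 139 140 140 140 141 141 141 142 142 143
  143 143 144]
 [ 85  93  94  95 102 132 139 139 139 139 139 140 140 141 141 142 142 143
  143 143 143]
 [ 69  71  71  73  90 131 138 138 138 139 139 140 140 141 141 142 143 142
  143 143 143]
 [ 68  70  72  73  84 130 137 138 138 138 139 139 140 141 141 142 142 142
  143 143 143]
 [ 68  70  72  73  75 107 115 117 117 117 117 117 117 117 117 118 118 121
  121 120 119]
 [ 67  68  70  71  72  73  74  74  75  74  72  70  69  67  65  64  62  60
   60  60  61]
 [ 66  68  69  70  70  71  71  70  70  69  68  66  64  61  60  58  55  53
   54  57  57]]
```

View pics/c2.png

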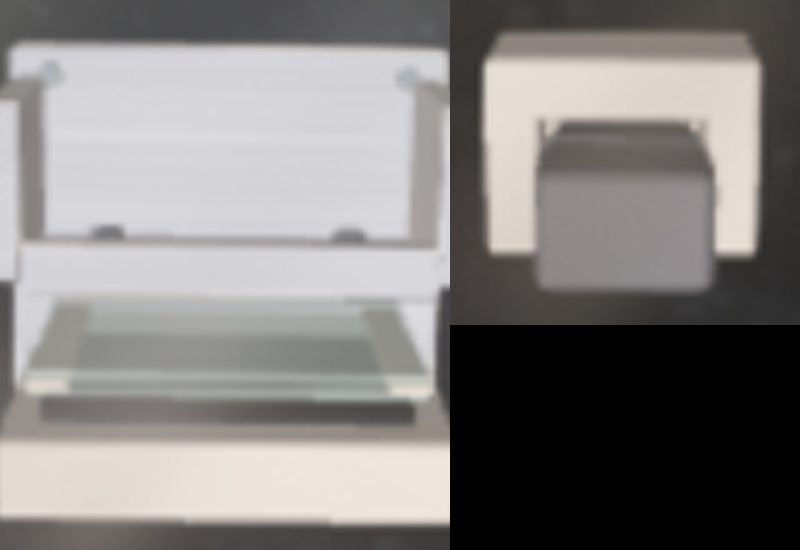

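Run:
```python
from h import *
import pickle
fs=pickle.load(open("f1.pkl","rb"));S,W=fs["s"],fs["w"]
L=lambda X,Y,z:onz(S,280+(X-2)/5,115+(Y-2)/5,z,wray)
Rr=lambda X,Y,z:onz(W,287+(X-452)/5,140+(Y-2)/5,z,wray)
h=np.array([Rr(*p,.128) for p in((537,173),(714,173),(712,292),(535,290))])
b=np.array([Rr(*p,.045) for p in((485,58),(760,60),(757,256),(488,255))])
for n,c in(("head",h),("block",b)):
    e=c[0]-c[1]; e2=c[3]-c[0]
    print(n,c.mean(0),"y-len",np.hypot(*e[:2]),"x-len",np.hypot(*e2[:2]),"yaw from y edge",np.arctan2(-e[0],e[1]),np.arctan2(-(c[3]-c[2])[0],(c[3]-c[2])[1]))
for n,X,Y,z in[("bar front L",20,243,.08),("bar front R",438,247,.08),("bar rear L",20,293,.08),("bar rear R",435,302,.08),("glass fr L",27,377,.082),("glass fr R",432,373,.082),("glass bk L",27,393,.082),("glass bk R",434,398,.082),("wall fr L",0,440,.092),("wall fr R",450,438,.092),("wall bk L",3,519,.092),("wall bk R",448,523,.092),("base L",10,45,.008),("base R",448,50,.008)]: print(n,L(X,Y,z))
```

```text
head [ 0.472125 -0.1961    0.128   ] y-len 0.03420423950331304 x-len 0.02381197177891828 yaw from y edge 2.854056309482572 2.8397309772179176
block [ 0.47685  -0.197975  0.045   ] y-len 0.0671545233026041 x-len 0.05042102735962445 yaw from y edge 2.8438600892720167 2.847741834675604
bar front L [0.4501 0.0858 0.08  ]
bar front R [0.4539 0.1822 0.08  ]
bar rear L [0.4619 0.085  0.08  ]
bar rear R [0.4671 0.1816 0.08  ]
glass fr L [0.4818 0.0856 0.082 ]
glass fr R [0.4838 0.1807 0.082 ]
glass bk L [0.4857 0.0853 0.082 ]
glass bk R [0.49   0.1813 0.082 ]
wall fr L [0.4938 0.0796 0.092 ]
wall fr R [0.4966 0.1838 0.092 ]
wall bk L [0.5135 0.0787 0.092 ]
wall bk R [0.5179 0.1838 0.092 ]
base L [0.4098 0.0767 0.008 ]
base R [0.4146 0.1954 0.008 ]
```

Run:
```python
from h import *
import pickle
q=toolq(-.295)
bot.move_ptp([.4721,-.1961,.20],q)
print(bot.move_linear([.4721,-.1961,.110],v=.1,until_force=8), bot.read_ee_pos())
bot.gripper_close(40); print(bot.read_grip_width(),bot.read_grip_force(),bot.read_ft_force())
bot.move_linear([.4721,-.1961,.17],v=.08); print(bot.read_ft_force())
bot.move_linear([.4721,-.1961,.26],v=.15); 
print(bot.read_grip_width(),bot.read_grip_force(),bot.read_ft_force(),bot.read_ee_pos(),bot.read_t())
fs={"w":grab_frame("wrist"),"side":grab_frame("side")}
pickle.dump(fs,open("f2.pkl","wb"))
a=fs["w"]["img"][130:260,260:380];b=fs["side"]["img"][150:270,270:350]
c=np.zeros((520,800,3),np.uint8)
c[:520,:480]=cv2.resize(a,(480,520),interpolation=cv2.INTER_CUBIC);c[:480,480:]=cv2.resize(b,(320,480),interpolation=cv2.INTER_CUBIC)
cv2.imwrite("pics/c3.png",c)
```

```text
False [ 0.47256444 -0.19629468  0.11065969]
0.41475706454791633 39.825453033839736 [-1.00665828  0.34409392  4.2446251 ]
[-1.04460684 -0.01835462 -0.5574034 ]
0.41521806075061096 39.99997389852069 [-0.0807393  -0.73512738 -1.5105295 ] [ 0.47174737 -0.19594849  0.25903168] 7.675
```

View pics/c3.png

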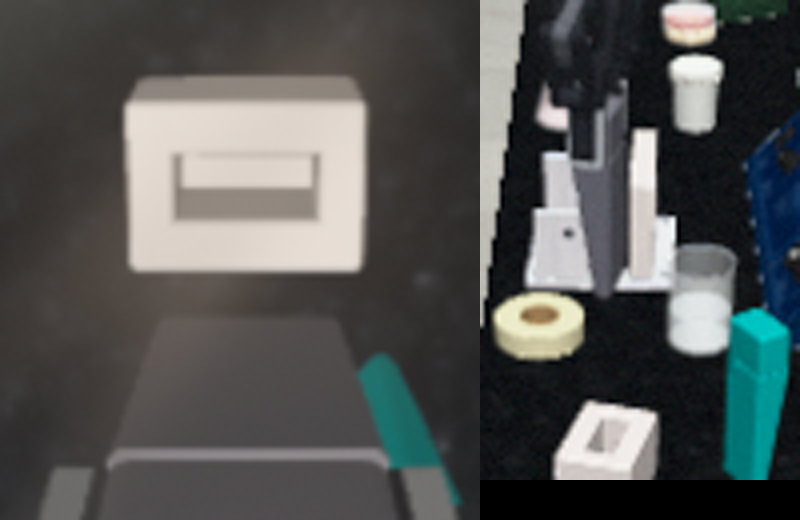

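The wrist crop shows the wedge held with its sloping face toward the robot: tip edge at about pixel (321,209), head edge at (321,243). The block is empty and the bystanders are untouched. Next: work out the tip position relative to the TCP.

Run:
```python
from h import *
import pickle
W=pickle.load(open("f2.pkl","rb"))["w"]
t=np.array([.4717,-.1959,.259]);ex=np.array([np.cos(.295),-np.sin(.295),0]);ey=np.array([np.sin(.295),np.cos(.295),0])
g=cv2.cvtColor(W["img"],cv2.COLOR_BGR2GRAY).astype(int)
print(g[200:216,320],g[238:248,320],g[214,292:352])
for n,u,v,z in[("tipL",299.5,209.5,.1563),("tipR",345,209.5,.1563),("headL",287.5,243,.2463),("headR",357,243,.2463)]:
    p=onz(W,u,v,z,wray);d=p-t;print(n,p,"x",round(d@ex,4),"y",round(d@ey,4))
```

```text
[78 76 75 74 74 72 71 69 71 78 84 84 84 83 82 82] [ 74  75  75  81 117 138 130  88  78  78] [72 72 73 75 76 80 87 91 92 92 92 93 92 92 92 91 91 90 89 89 87 88 86 85
 84 84 84 83 82 82 81 81 81 80 79 80 79 80 79 79 80 79 79 78 78 78 77 77
 78 78 77 77 75 72 60 51 52 54 56 56]
tipL [ 0.4704 -0.2142  0.1563] x 0.0041 y -0.0179
tipR [ 0.481  -0.1794  0.1563] x 0.0041 y 0.0185
headL [ 0.4557 -0.2095  0.2463] x -0.0114 y -0.0177
headR [ 0.466  -0.1756  0.2463] x -0.0114 y 0.0178
```

Run:
```python
from h import *
q=toolq(-.04)
x0,y0=.4649,.1337; O=.1027
P=lambda d,dx=0:[x0+dx+max(d,0)/12000,y0,.08-d/1000+O]
bot.move_ptp([x0,y0,.26],q)
bot.move_linear(P(-4),v=.12); bot.wait(.1)
print("F",bot.read_ft_force(),bot.read_ee_pos())
f=grab_frame("wrist");cv2.imwrite("pics/p4.png",cv2.resize(f["img"][150:260,240:400],(800,550),interpolation=cv2.INTER_CUBIC))
r=bot.move_linear(P(12),v=.04,until_force=3); print(r,bot.read_ee_pos(),bot.read_ft_force())
if not r:
    r=bot.move_linear(P(22),v=.04,until_force=4); print(r,bot.read_ee_pos(),bot.read_ft_force())
if not r:
    r=bot.move_linear(P(62),v=.03,until_force=5); print(r,bot.read_ee_pos(),bot.read_ft_force())
print("tip depth",.08+O-bot.read_ee_pos()[2],bot.read_t())
f=grab_frame("wrist");cv2.imwrite("pics/p5.png",f["img"])
```

```text
F [-0.04494959 -0.35865946 -1.83747298] [0.46554063 0.13370106 0.18757011]
False [0.46575335 0.13367824 0.17046448] [ 0.58677069 -0.28643616 -0.9826534 ]
False [0.46654243 0.13363407 0.16041754] [ 0.64731198 -0.39687312 -0.70961426]
True [0.46919439 0.13374231 0.13579032] [ 3.84547161  1.40941486 -6.43241535]
tip depth 0.0469096754749084 11.725
```

Run:
```python
from h import *
bot.wait(.15);print(bot.read_ft_force(),bot.read_ee_pos(),bot.read_t())
f=grab_frame("wrist");s=grab_frame("side")
c=np.zeros((520,800,3),np.uint8)
c[:520,:480]=cv2.resize(f["img"][130:260,260:380],(480,520),interpolation=cv2.INTER_CUBIC);c[:480,480:]=cv2.resize(s["img"][150:270,270:350],(320,480),interpolation=cv2.INTER_CUBIC)
cv2.imwrite("pics/c5.png",c)
```

```text
[ 4.11025581  0.80765727 -5.63050374] [0.46913285 0.13370039 0.13595193] 11.925
```

View pics/c5.png

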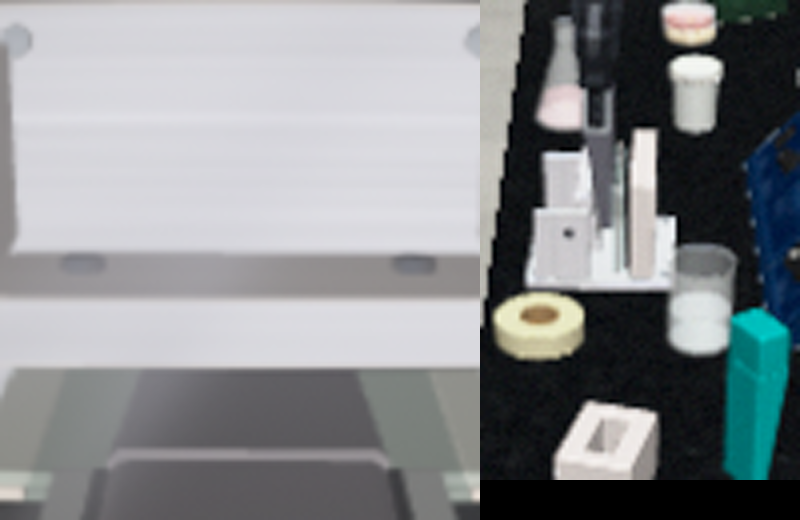

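The wrist crop shows the wedge between the bar and the glass, and the side view shows it upright in the slot, about 47 mm deep. The force reading says it is lightly stuck. Now release and do gentle taps.

```bash
cat >> h.py <<'E'
X,Y=.4704,.1337
def tap(F,v=.015,zs=.172):
    p=bot.read_ee_pos()
    bot.move_linear([X,Y,zs],v=.1);bot.wait(.1);b=bot.read_ft_force()
    r=bot.move_linear([X,Y,.135],v=v,until_force=F)
    f=bot.read_ft_force();z=bot.read_ee_pos()[2]
    bot.move_linear([X,Y,z+.006],v=.1)
    print(F,r,"z %.4f"%z,(f-b).round(1),"t",bot.read_t(),flush=True);return z,f-b
E
python3 - <<'E'
from h import *
bot.release();bot.wait(.3)
print(bot.read_ft_force(),bot.read_grip_width())
bot.move_linear([.4691,.1337,.21],v=.15)
bot.gripper_close(40);bot.wait(.1)
f=grab_frame("wrist");cv2.imwrite("pics/p6.png",f["img"][150:350,160:480])
z,_=tap(4,v=.02,zs=.182)
tap(8,v=.01,zs=z+.005)
E
```

```text
[ 0.44281772 -0.5375657  -0.1839595 ] 1.0002725390457825
4 True z 0.1653 [ 0.4 -0.6 -0.6] t 16.2917
8 True z 0.1559 [0.8 0.  0.6] t 18.6167
```

View pics/p6.png

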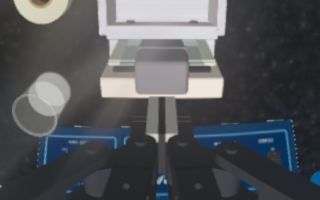

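The picture shows the wedge let go and upright in the slot, with the closed fingers above it. The 8 N push slid it about 9 mm. Next, harder taps.

Run:
```python
from h import *
z=.1559
for F in(10,14,18):
    z,_=tap(F,v=.01,zs=z+.003)
```

```text
10 True z 0.1546 [-0.  -2.   6.2] t 20.0917
14 True z 0.1546 [ 0.4 -0.5  7.1] t 21.45
18 True z 0.1546 [ 0.3 -0.5  5. ] t 22.8333
```

Run:
```python
from h import *
z=.1546
for F in(21,23,23):
    z,_=tap(F,v=.01,zs=z+.003)
```

```text
21 True z 0.1546 [-0.  -0.1  6.2] t 24.2333
23 True z 0.1546 [0.2 0.2 4.3] t 25.65
23 True z 0.1545 [0.4 0.2 5.9] t 27.0583
```

Run:
```python
from h import *
z=.1545
bot.move_linear([X,Y,z+.003],v=.1);bot.wait(.1);b=bot.read_ft_force()
bot.move_linear([X,Y,.14],v=.01,until_force=25)
for i in range(3): print(bot.read_t(),bot.read_ee_pos()[2],(bot.read_ft_force()-b).round(1));bot.wait(.04)
bot.move_linear([X,Y,.23],v=.15);bot.wait(.2)
print(bot.read_ft_force(),bot.read_t())
f=grab_frame("wrist");s=grab_frame("side")
c=np.zeros((480,800,3),np.uint8)
c[:300,:480]=f["img"][100:400,80:560];c[:480,480:]=cv2.resize(s["img"][150:270,270:350],(320,480),interpolation=cv2.INTER_CUBIC)
cv2.imwrite("pics/c7.png",c)
```

```text
28.125 0.15452644378269362 [-1.8 -1.4  5.6]
28.1667 0.15454288925372703 [-1.  -0.8  4.3]
28.2083 0.15455417355419074 [-1.3 -1.6  4.3]
[-0.61040154  0.21987638  0.55660857] 29.1083
```

View pics/c7.png

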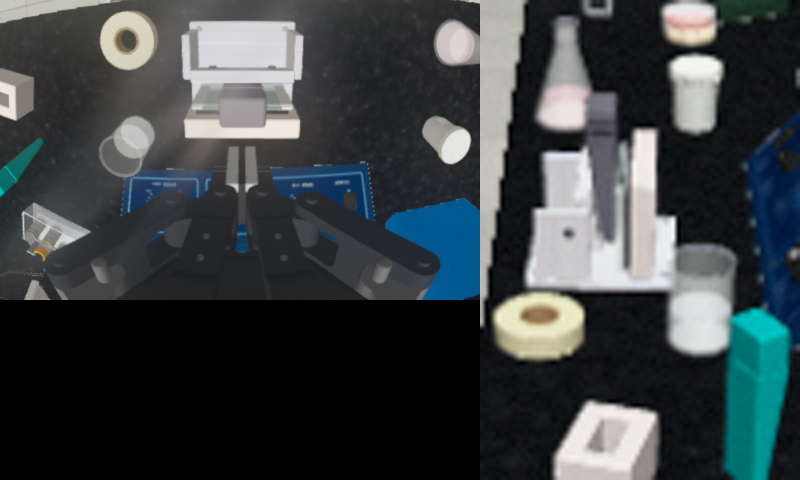

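The wedge is upright, deep and let go, and nothing else moved. The taps may have been only brief peaks, so I'll press in small steps and read the held force.

Run:
```python
from h import *
bot.move_linear([X,Y,.1575],v=.12);bot.wait(.15);b=bot.read_ft_force()
for k in range(8):
    zt=.1549-.0004*k
    r=bot.move_linear([X,Y,zt],v=.01,until_force=20)
    f=(bot.read_ft_force()-b).round(1);print(r,"%.4f"%zt,"%.4f"%bot.read_ee_pos()[2],f,bot.read_t())
    if f[2]>17 or r: break
bot.move_linear([X,Y,.1575],v=.1)
z,_=tap(8,v=.01,zs=.1575)
```

```text
False 0.1549 0.1549 [ 0.9 -0.2 -0.4] 30.5167
False 0.1545 0.1546 [-0.6 -1.1 -0.3] 30.7667
False 0.1541 0.1545 [-2.4 -0.9  5.8] 31.0167
False 0.1537 0.1545 [-3.1 -1.7  9.6] 31.2667
False 0.1533 0.1545 [-5.5 -2.2 13.2] 31.5167
False 0.1529 0.1545 [-5.2 -1.3 18.2] 31.7667
8 True z 0.1545 [ 0.3 -1.   5.4] t 33.35
```

Run:
```python
from h import *
bot.move_linear([X,Y,.24],v=.15);bot.wait(.2);print(bot.read_ft_force(),bot.read_t());print(bot.close_job())
```

```text
[ 0.16265732  0.88486385 -0.48319648] 34.2333
the job is handed in; nothing more can be done
None
```

I handed the job in at about 34 s: the wedge stands upright and let go in the slot, tip about 58 mm down. It stayed put under taps of up to 25 N and an 18 N held push; squeeze on the glass was not measured directly, and the last pictures, taken before that push, showed nothing else moved.

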